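# Set up the bench magnifier for a petri dish

## Task

Get the bench magnifier ready and put the petri dish under it: raise the magnifier's head by its black grip knob until the sprung button snaps out through the next hole up in the column, and roll the lamp's thumbwheel on the boom away from you until it is fully at its stop. Set the petri dish down level and centred on the round stage below the lens, let go, and leave the other things on the bench where they stand.

Things in the scene. Friction and masses are not known exactly. Their poses are not given: they have to be found in the camera images.
- stand: bench magnifier, fixed: grey base plate 130 x 240 x 10 mm (x by y), origin at the centre of its underside; its x points away from the robot, y left along the plate. A 30 mm square steel column stands 80 mm right (-y) of the centre, with three 11.5 mm holes in its robot-side face, 40, 90, 140 mm above the bench; it ends at 162 mm. The white boom above it (40 wide, 24 thick) runs left to the lens
- mag_head (a joint): height of the telescoping head, m: 0, 0.05, 0.10 put the button level with the lowest, middle, top hole. Starts unlocked between lowest and middle, so the next hole up is the middle one. Boom underside is 172 mm above the bench at 0. Stiff: stays where left, lifting takes about 11 N. Once the button is out it is locked both ways and pulling further only raises the force
- snap_button (a joint): sprung button in the inner tube, 10 mm brass pin with a domed end: 0 = out through a hole of the column (locked, standing 5 mm proud of it), about 0.008 = held in by the inside of the column, not at a hole
- lamp_wheel (a joint): angle of the lamp's black ribbed thumbwheel in rad, 0 to 1.5; grows as the top of the wheel is rolled away from the robot (stand's +x); 1.5 is its stop. Turns stiffly (about 0.7 N at the rim), stays where left. A white line across the rim starts on the robot's side of the top (40 degrees before it at 0) and moves away
- knob_mid (a point): middle of the black ribbed grip knob that stands upright on the head above the column: 34 mm across, 34 mm tall, so its top is 17 mm higher and the boom's top 17 mm lower. It moves with the head
- wheel_top (a point): highest point of the thumbwheel's rim (moves with the head, does not turn). The wheel is 28 mm across and 9 mm wide, its axle lies along the boom, and only the top 6 mm stand out of the boom's top
- lens (a point): centre of the lens ring's underside; it moves with the head and stands right above the centre of the stage, about 210 mm above the stage once the head is locked at the middle hole. The ring is 83 mm across, 16 mm thick
- stage_top (a point): centre of the top of the round white stage, a disc 84 mm across and 6 mm thick on the left end of the base plate; its top is 16 mm above the bench. The lens overhangs it, so a gripper must lean away, to the left or back towards the robot, to reach it
- dish: closed petri dish with a pale layer in it, 61 mm across and 13 mm tall (the body that can be gripped is 56 to 61 mm across), 30 g, lying flat on the bench; origin at the centre of its underside, z up
- boat: white weighing boat 60 x 70 x 18 mm, bystander; origin at the centre of its underside
- small_beaker: clear beaker 54 mm across, 70 mm tall, bystander; origin at the centre of its underside
- milky_cup: small translucent cup 47 mm across, 47 mm tall, bystander; origin at the centre of its underside
- green_vial: small vial 20 mm across, 55 mm tall with a screw cap, bystander; origin at the centre of its underside
There are look-alikes about, which are no part of the job. What is shaped like the dish but turquoise or yellow is not meant.

How it is judged (in metres and radians):
At the end, for the whole second after the job is handed in: The head is locked at the middle hole (head joint 46.5 to 53.5 mm) with the button out (less than 2 mm in), the thumbwheel is past 1.35 rad of its 1.5, and the dish lies still and flat on the stage within 12 mm of its centre (value of joint mag_head between 0.0465 and 0.0535 m and value of joint snap_button below 0.002 m and value of joint lamp_wheel above 1.35 rad and horizontal distance between dish and stage_top below 0.012 m and height (world z) of dish between 0.013 and 0.019 m and angle between dish's own z axis and vertical below 0.08 rad and linear speed of dish below 0.01 m/s); the robot touches nothing.
It fails at once if a bystander (boat, beaker, cup or vial) is shifted by more than 25 mm (distance of any of boat, small_beaker, milky_cup, green_vial from where it was at the start of the episode above 0.025 m).
It fails at once if the dish is tipped by more than 35 degrees (angle between dish's own z axis and vertical above 0.6 rad).
It also fails if it takes over 69 s, if anything falls off the work surface, if the arm or the gripper's body presses on something with over 40 N, if the wrist force passes 120 N, or if a joint passes its speed limit or range.

## Robot

A 7-joint arm with a two-finger parallel gripper is mounted at the origin on a cart in front of the work surface, level with it; the furniture and walls round the work are solid. World frame = base frame: x ahead of the robot, y to its left, z up, the work surface at z = 0. Lengths are in m, angles in degrees, forces in N, time in s.
With the tool pointing down it reaches from about 0.425 to 0.8 m from the base axis. Payload 8.3 kg.
Tool frame: the origin (TCP) lies at the very end of the fingers, on their centre line; the grasp point (between the pads) lies 19 mm behind it (robot.grasp_offset is the distance from the TCP to the grasp point, in m); z points along the fingers, y is the line along which they close (so a half turn about z gives the same grasp; the last joint's range is limited). The gripper opens to 85 mm and grips with 20 to 120 N. Pads are 22 mm wide; open, the fingers measure 114 mm over their backs; the gripper's body (76 mm by 85 mm) begins 54 mm behind the grasp point. The pads swing forward as they close: fully open they stand 13 mm farther back than shut.
Start: joints at [72.657, 21.967, 0.94, 78.501, -0.361, 79.538, -2.664], TCP at [0.148, -0.607, 0.231] pointing down, gripper open.
Joint ranges: [-169.22, 169.22], [-14.56, 117.87], [-87.37, 89.26], [10.42, 133.3], [-82.24, 262.24], [0.94, 117.77], [-172.7, 172.7]. Speed limits (degrees/s): [136.94, 136.94, 172.46, 172.46, 180, 180, 180].

## Interface

Orientations are given as a 3x3 rotation matrix whose columns are the frame's x, y, z axes.
In Python, from station import robot, vision gives the robot as it stands.
- The arm moves only by the shell command python3 -m handwheel 'ROWS'. ROWS is text: rows parted by semicolons, each of 7 numbers parted by spaces: the finger opening in mm, from 0 to 85.4, then the shift along the world's x, y, z in units of 30 mm (1.0 is 30 mm), then the turn, a rotation vector about the world's x, y, z in units of 6 degrees (1.0 is 6 degrees). A call has exactly 8 rows; each row shifts and turns the commanded pose from where the row before left it; what a row does not reach is not made up. A row lasts 1/10 s, in which the tool goes at most 50 mm and 8.59 degrees, less where a joint would pass 70% of its speed; a pose out of reach is approached as far as the arm can. A call is refused whole if a number of a shift passes 1 or a number of a turn 1, either way. A call with a gripper value outside its range is refused whole. The fingers move at their own pace and stop on an object; the grip force is fixed at half the most. Time passes only in rows, so rows that do not move let the fingers close, or fill a call up. It gives the time, the measured TCP pose, the force, the opening and the grip force at its end, in the units of the state.
- robot.read_state(): the state, without advancing time (a new reading comes with each control period).
- vision.capture(name): name is "side" or "top"; returns a dict with "color" (480x640x3 uint8, red, green, blue), "fx", "fy", "cx", "cy" (pixels), "rvec" (rotation vector, rad) and "tvec" (3), from world to camera coordinates, as OpenCV has them. Camera axes: x right, y down, z forward; pixel columns grow to the right and rows downward; lengths in m; the calibration is good to about 2 mm. A picture is of the moment at which its call begins. There is no depth.
- robot.close_job(): hands the job in; it is judged then, once.
The state is a dict: "t": time; "q": joint angles; "joint_vel": joint speeds; "joint_efforts": joint torques, N m; "tool_pos": TCP position; "tool_rot": TCP orientation; "contact_force": force on the tool from outside, world axes, zero at the start; "torque": the same for the moment, N m; "opening": finger opening in m; "grip_force": force on a finger pad.
Only numpy, scipy, OpenCV 4.12 (cv2) and the standard library are available. Lean on these libraries where they do the work, as an engineer would, in place of code of your own. Each camera call takes 0.05 s, during which the arm holds its last target. There are 200 camera calls.

## Working session

There is one attempt and no reset: what is moved stays moved. The work goes in short steps, Python scripts to look and compute and a shell command to move; the robot and the scene stay as the last step left them, time stands still between calls to the robot, and variables do not carry over. Pictures are saved under pics/ and viewed, at most 10 in all, crops included, and the job is handed in when it is done.

```bash
mkdir -p pics
cat > h.py <<'E'
import numpy as np, cv2
from station import robot, vision
def cap(n,f=None):
    c=vision.capture(n)
    if f: cv2.imwrite('pics/'+f,c['color'][:,:,::-1])
    return c
def KRt(c):
    return np.array([[c['fx'],0,c['cx']],[0,c['fy'],c['cy']],[0,0,1.]]),cv2.Rodrigues(np.array(c['rvec'],float))[0],np.array(c['tvec'],float).ravel()
def onz(c,u,v,z):
    K,R,t=KRt(c); d=R.T@np.linalg.solve(K,[u,v,1]); o=-R.T@t
    return (o+d*(z-o[2])/d[2]).round(4)
def proj(c,p):
    K,R,t=KRt(c); q=K@(R@np.array(p,float)+t); return (q[:2]/q[2]).round(1)
def tri(c1,p1,c2,p2):
    A=[];b=[]
    for c,p in((c1,p1),(c2,p2)):
        K,R,t=KRt(c); d=R.T@np.linalg.solve(K,[*p,1]); d/=np.linalg.norm(d); P=np.eye(3)-np.outer(d,d); A.append(P); b.append(P@(-R.T@t))
    x=np.linalg.lstsq(np.vstack(A),np.hstack(b),rcond=None)[0]
    return x.round(4)
E
python3 - <<'E'
from h import *
for n in('side','top'):
    c=cap(n,n+'0.png'); K,R,t=KRt(c); print(n,(-R.T@t).round(3),R[2].round(2),K[0,0])
s=robot.read_state(); print(s['tool_pos'],s['tool_rot'],s['opening'],robot.grasp_offset,s['t'])
E
```

```text
side [ 0.628 -1.003  0.759] [-0.03  0.89 -0.45] 603.5215212807594
top [0.517 0.163 1.286] [ 0.06  0.   -1.  ] 552.9081721854908
[ 0.14839574 -0.60665832  0.23038778] [[ 9.71357492e-01  2.37622450e-01 -4.39610715e-04]
 [ 2.37622855e-01 -9.71356000e-01  1.70280974e-03]
 [-2.23926839e-05 -1.75849855e-03 -9.99998454e-01]] 0.08469796186809596 0.0187 0.1
```

View pics/side0.png

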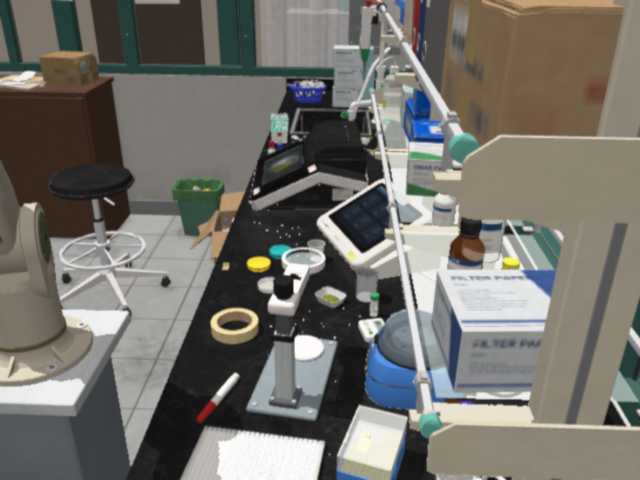

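View pics/top0.png

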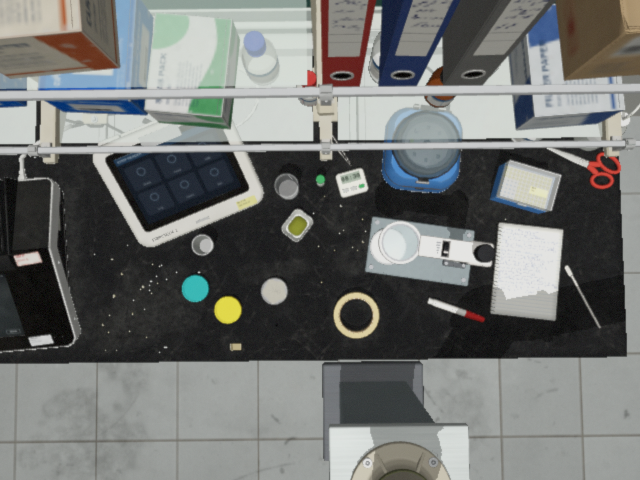

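Top view: candidates for the dish are a pale grey disc at (274,291), a turquoise one at (195,289), a yellow one at (228,310), and the tape roll at (356,315). The pale one fits. The stand is at (420,250), the knob at about (484,252) and the lens at (398,243). I'll check these in close crops.

Run:
```python
import cv2,numpy as np
a=cv2.imread('pics/top0.png'); s=cv2.imread('pics/side0.png')
A=cv2.resize(a[205:325,250:510],None,fx=3,fy=3,interpolation=cv2.INTER_CUBIC)
B=cv2.resize(s[235:425,235:360],None,fx=3.1,fy=3.1,interpolation=cv2.INTER_CUBIC)
cv2.imwrite('pics/ct.png',A);cv2.imwrite('pics/cs.png',B);print(A.shape,B.shape)
```

```text
(360, 780, 3) (589, 388, 3)
```

View pics/ct.png

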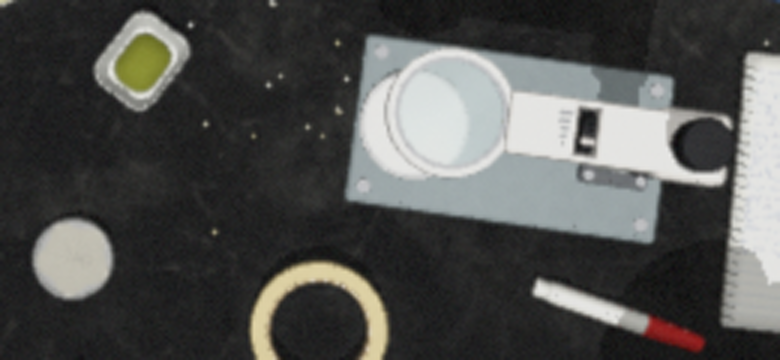

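View pics/cs.png

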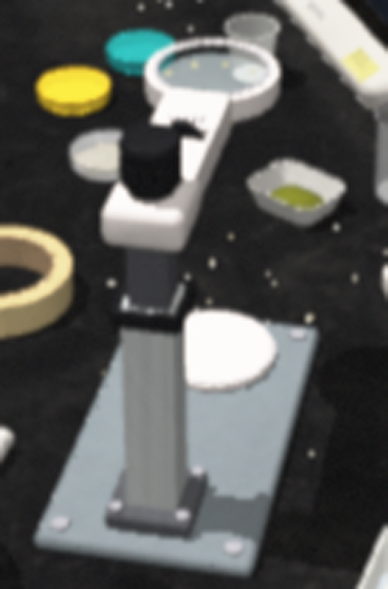

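The crops confirm that the pale dish is at top-crop (73,258). In the same crop the knob top is at (702,144), the wheel at (588,130) and the stage at about (414,126). The plate corners are readable too.

Run:
```python
from h import *
t=cap('top'); s=cap('side')
T=lambda u,v:(250+(u+.5)/3-.5,205+(v+.5)/3-.5); S=lambda u,v:(235+(u+.5)/3.1-.5,235+(v+.5)/3.1-.5)
C=np.array([onz(t,*T(*p),.01) for p in((367,36),(673,75),(655,242),(346,201))]); print(C)
m=C.mean(0); e=(C[0]+C[3]-C[1]-C[2]); yaw=np.arctan2(-e[0],e[1]); print('stand',m,'yaw',np.degrees(yaw))
R=np.array([[np.cos(yaw),-np.sin(yaw)],[np.sin(yaw),np.cos(yaw)]])
print('col',m[:2]+R@[0,-.08])
print('stage',onz(t,*T(414,126),.016), (R.T@(onz(t,*T(414,126),.016)-m)[:2]))
k=tri(t,T(702,144),s,S(151,140)); print('knobtop',k)
print('lens ring top by sidetri',tri(t,T(448,112),s,S(213,75)))
for z in(k[2]-.034+.006,): print('wheel',onz(t,*T(588,130),z), 'knob',onz(t,*T(702,144),k[2]))
print('dish',onz(t,*T(73,258),.013), 'side dish?',onz(s,*S(104,150),.013))
for n,p in dict(cup=(203,244),beak=(287,186),vial=(320,181)).items(): print(n,onz(t,*p,.05))
print('boat',onz(t,*T(143,62),.015))
for n,p in dict(boardlow=(350,145),railbar=(350,92)).items():print(n,onz(t,*p,.3))
```

```text
[[ 0.6303  0.054   0.01  ]
 [ 0.5977 -0.1812  0.01  ]
 [ 0.4697 -0.1642  0.01  ]
 [ 0.5034  0.072   0.01  ]]
stand [ 0.550275 -0.05485   0.01    ] yaw -8.005846231423094
col [ 0.53913307 -0.13407031]
stage [0.5602 0.0196 0.016 ] [-0.00054069  0.0751067 ]
knobtop [ 0.5386 -0.1309  0.2595]
lens ring top by sidetri [0.5619 0.0206 0.2203]
wheel [ 0.5493 -0.0667  0.2315] knob [ 0.539  -0.1308  0.2595]
dish [0.4621 0.2814 0.013 ] side dish? [0.4579 0.2818 0.013 ]
cup [0.5693 0.4363 0.05  ]
beak [0.6979 0.2476 0.05  ]
vial [0.7085 0.1732 0.05  ]
boat [0.6116 0.2267 0.015 ]
boardlow [0.7346 0.1164 0.3   ]
railbar [0.8317 0.1151 0.3   ]
```

```bash
python3 -m handwheel '85 .815 .99 .3 0 0 -.45;85 .815 .99 .3 0 0 -.45;85 .815 .99 .3 0 0 -.45;85 .815 .99 .3 0 0 -.45;85 .815 .99 .3 0 0 -.45;85 .815 .99 .3 0 0 -.45;85 .815 .99 .3 0 0 -.45;85 .815 .99 .3 0 0 -.45'; python3 -m handwheel '85 .815 .99 0 0 0 0;85 .815 .99 0 0 0 0;85 .815 .99 0 0 0 0;85 .815 .99 0 0 0 0;85 .815 .99 0 0 0 0;85 .815 .99 0 0 0 0;85 .815 .99 0 0 0 0;85 .815 .99 0 0 0 0'
python3 - <<'E'
from h import *
cap('top','t1.png');s=robot.read_state();print(s['tool_rot'],s['q'])
a=cv2.imread('pics/t1.png');b=cap('side')['color'][:,:,::-1]
cv2.imwrite('pics/c1.png',np.hstack([cv2.resize(a[180:320,380:560],(514,400)),cv2.resize(b[220:380,230:340],(275,400))]))
E
```

```text
t: 1.0
tool_pos: [0.3448, -0.368, 0.3036]
tool_rot: [[0.99, -0.139, -0.0], [-0.139, -0.99, -0.0], [-0.0, 0.0, -1.0]]
contact_force: [1.5, -0.4, -0.5]
opening: 0.0848
grip_force: 0.0
t: 1.8
tool_pos: [0.5404, -0.1307, 0.3032]
tool_rot: [[0.991, -0.137, 0.0], [-0.137, -0.991, -0.0], [0.0, 0.0, -1.0]]
contact_force: [0.5, -0.0, -0.1]
opening: 0.0849
grip_force: 0.0
[[ 9.91657781e-01 -1.28894284e-01  1.05260479e-03]
 [-1.28897459e-01 -9.91650166e-01  3.92333337e-03]
 [ 5.38120469e-04 -4.02628215e-03 -9.99991750e-01]] [ 28.02083826  13.63212652 -22.65497507  81.29258565   4.99054235
  86.07018477 -91.80344601]
```

View pics/c1.png

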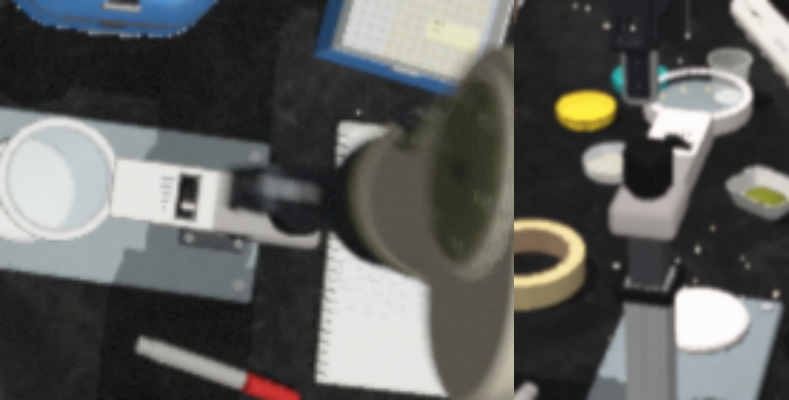

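The fingers straddle the knob, centred over the boom in both views. Next I go down and grip.

```bash
python3 -m handwheel '85 0 0 -.6 0 0 0;85 0 0 -.6 0 0 0;85 0 0 -.6 0 0 0;85 0 0 -.4 0 0 0;85 0 0 -.27 0 0 0;60 0 0 0 0 0 0;25 0 0 0 0 0 0;25 0 0 0 0 0 0';python3 -m handwheel '25 0 0 0 0 0 0;25 0 0 0 0 0 0;25 0 0 0 0 0 0;25 0 0 0 0 0 0;25 0 0 .05 0 0 0;25 0 0 .05 0 0 0;25 0 0 .05 0 0 0;25 0 0 .05 0 0 0'
```

```text
t: 2.7
tool_pos: [0.5402, -0.132, 0.2301]
tool_rot: [[0.991, -0.137, 0.002], [-0.137, -0.991, -0.0], [0.002, 0.0, -1.0]]
contact_force: [0.1, 0.2, 0.6]
opening: 0.0435
grip_force: 0.0
t: 3.5
tool_pos: [0.5397, -0.1346, 0.2341]
tool_rot: [[0.99, -0.139, -0.0], [-0.139, -0.99, -0.002], [0.0, 0.002, -1.0]]
contact_force: [5.6, -8.1, -12.8]
opening: 0.0322
grip_force: 60.6
```

```bash
python3 -m handwheel '25 0 0 .07 0 0 0;25 0 0 .07 0 0 0;25 0 0 .07 0 0 0;25 0 0 .07 0 0 0;25 0 0 .07 0 0 0;25 0 0 .07 0 0 0;25 0 0 .07 0 0 0;25 0 0 0 0 0 0';python3 -m handwheel '25 0 0 .04 0 0 0;25 0 0 .04 0 0 0;25 0 0 .04 0 0 0;25 0 0 0 0 0 0;25 0 0 0 0 0 0;25 0 0 0 0 0 0;25 0 0 0 0 0 0;25 0 0 0 0 0 0'
```

```text
t: 4.3
tool_pos: [0.5397, -0.1346, 0.2491]
tool_rot: [[0.99, -0.139, 0.0], [-0.139, -0.99, -0.002], [0.0, 0.002, -1.0]]
contact_force: [4.5, -7.6, -9.5]
opening: 0.0324
grip_force: 61.1
t: 5.1
tool_pos: [0.5396, -0.1345, 0.2499]
tool_rot: [[0.99, -0.139, -0.002], [-0.139, -0.99, -0.001], [-0.002, 0.001, -1.0]]
contact_force: [11.9, -8.4, -26.4]
opening: 0.0327
grip_force: 62.2
```

```bash
python3 -m handwheel '25 0 0 -.08 0 0 0;25 0 0 -.08 0 0 0;25 0 0 -.08 0 0 0;25 0 0 -.04 0 0 0;25 0 0 0 0 0 0;25 0 0 0 0 0 0;25 0 0 0 0 0 0;25 0 0 0 0 0 0'
```

```text
t: 5.9
tool_pos: [0.5398, -0.1346, 0.2465]
tool_rot: [[0.99, -0.14, 0.002], [-0.139, -0.99, -0.003], [0.002, 0.003, -1.0]]
contact_force: [-2.0, -6.8, 3.7]
opening: 0.0326
grip_force: 65.8
```

```bash
python3 -m handwheel '25 0 0 -.08 0 0 0;25 0 0 -.08 0 0 0;25 0 0 0 0 0 0;25 0 0 0 0 0 0;25 0 0 0 0 0 0;25 0 0 0 0 0 0;25 0 0 0 0 0 0;25 0 0 0 0 0 0'
```

```text
t: 6.7
tool_pos: [0.54, -0.1346, 0.2454]
tool_rot: [[0.99, -0.14, 0.005], [-0.14, -0.99, -0.005], [0.005, 0.004, -1.0]]
contact_force: [-12.7, -6.0, 26.6]
opening: 0.0325
grip_force: 68.4
```

The head is locked both ways: force climbs up and down while the head hardly moves. I release it and take a look.

```bash
python3 -m handwheel '25 0 0 .13 0 0 0;85 0 0 0 0 0 0;85 0 0 0 0 0 0;85 0 0 0 0 0 0;85 0 0 .5 0 0 0;85 0 0 1 0 0 0;20 .3 1 .3 0 0 0;0 -.2 1 0 0 0 0'
python3 - <<'E'
from h import *
t=cap('top');a=t['color'][:,:,::-1];s=cap('side');b=s['color'][:,:,::-1]
for p in((.54,-.133,.28),(.549,-.068,.252)): print(proj(t,p),proj(s,p))
cv2.imwrite('pics/c2.png',np.hstack([cv2.resize(a[200:300,390:510],(480,400),interpolation=2),cv2.resize(b[230:350,240:330],(300,400),interpolation=2)]))
E
```

```text
t: 7.5
tool_pos: [0.5442, -0.0715, 0.2996]
tool_rot: [[0.99, -0.138, 0.003], [-0.138, -0.99, 0.0], [0.003, -0.001, -1.0]]
contact_force: [0.3, 0.7, 0.0]
opening: 0.0585
grip_force: 0.0
[488.1 251.9] [284.2 269.6]
[448.8 247.8] [292.9 266. ]
```

View pics/c2.png

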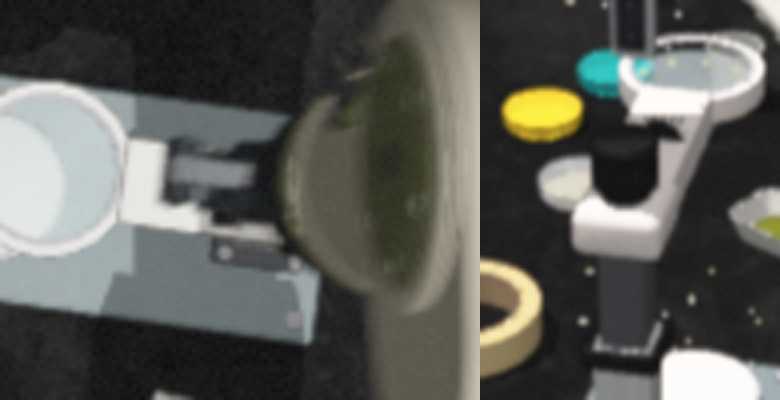

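```bash
python3 -m handwheel '0 -.13 .13 0 0 0 0;0 0 0 0 0 0 0;0 0 0 0 0 0 0;0 0 0 -.5 0 0 0;0 0 0 -.5 0 0 0;0 0 0 -.45 0 0 0;0 0 0 0 0 0 0;0 0 0 0 0 0 0';python3 -m handwheel '0 0 0 -.04 0 0 0;0 0 0 -.04 0 0 0;0 0 0 -.04 0 0 0;0 0 0 -.04 0 0 0;0 0 0 0 0 0 0;0 0 0 0 0 0 0;0 0 0 0 0 0 0;0 0 0 0 0 0 0'
```

```text
t: 8.4
tool_pos: [0.5387, -0.0684, 0.2547]
tool_rot: [[0.991, -0.137, -0.0], [-0.137, -0.991, 0.0], [-0.0, -0.0, -1.0]]
contact_force: [-0.4, 0.6, 0.0]
opening: 0.0001
grip_force: 0.0
t: 9.2
tool_pos: [0.5389, -0.068, 0.2501]
tool_rot: [[0.991, -0.137, 0.001], [-0.137, -0.991, 0.0], [0.001, -0.0, -1.0]]
contact_force: [-0.0, -0.3, 3.0]
opening: -0.0002
grip_force: 1.4
```

Contact is at z ≈ 0.250, which fits the wheel's top. Next I drag away from the robot.

```bash
python3 -m handwheel '0 .08 -.011 -.02 0 0 0;0 .08 -.011 0 0 0 0;0 .08 -.011 0 0 0 0;0 .08 -.011 0 0 0 0;0 .08 -.011 0 0 0 0;0 .08 -.011 0 0 0 0;0 .08 -.011 0 0 0 0;0 0 0 0 0 0 0'
```

```text
t: 10.0
tool_pos: [0.5561, -0.0705, 0.25]
tool_rot: [[0.991, -0.137, 0.001], [-0.137, -0.991, -0.0], [0.001, 0.0, -1.0]]
contact_force: [-1.3, -0.8, 5.8]
opening: 0.0002
grip_force: 3.0
```

```bash
python3 -m handwheel '0 .08 -.011 0 0 0 0;0 .08 -.011 0 0 0 0;0 0 0 0 0 0 0;0 0 0 0 0 0 0;0 0 0 .5 0 0 0;0 -.35 .05 .5 0 0 0;0 -.4 .05 0 0 0 0;0 0 0 0 0 0 0'
python3 - <<'E'
from h import *
t=cap('top');a=t['color'][:,:,::-1]
cv2.imwrite('pics/c3.png',cv2.resize(a[220:280,410:490],(800,600),interpolation=2))
E
```

```text
t: 10.8
tool_pos: [0.5369, -0.0676, 0.2806]
tool_rot: [[0.991, -0.136, 0.001], [-0.136, -0.991, -0.001], [0.001, 0.0, -1.0]]
contact_force: [-0.4, 0.2, -0.0]
opening: 0.0001
grip_force: 0.0
```

View pics/c3.png

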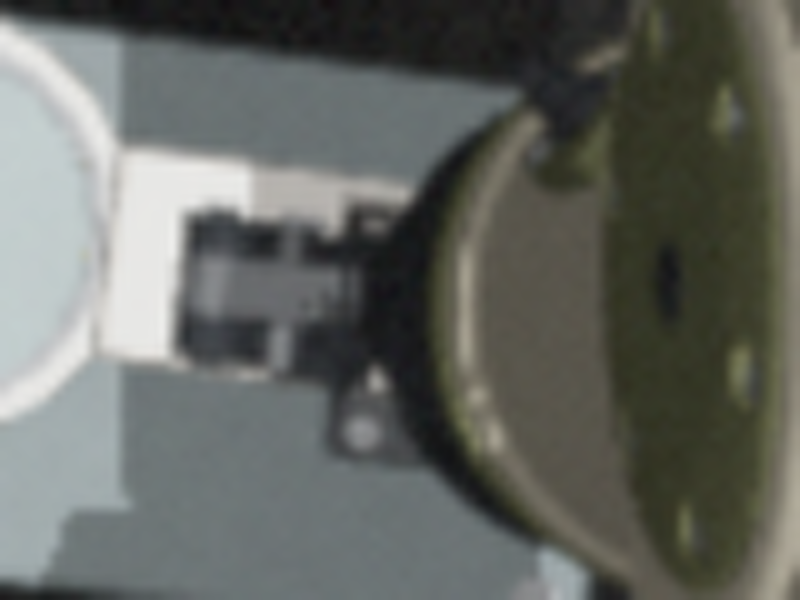

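The gripper hides the wheel. I'll make a second stroke for certainty; a rise in the drag force marks the stop.

```bash
python3 -m handwheel '0 .1 0 -.5 0 0 0;0 0 0 -.4 0 0 0;0 0 0 -.1 0 0 0;0 0 0 -.05 0 0 0;0 0 0 -.03 0 0 0;0 0 0 0 0 0 0;0 .08 -.011 0 0 0 0;0 .08 -.011 0 0 0 0';python3 -m handwheel '0 .08 -.011 0 0 0 0;0 .08 -.011 0 0 0 0;0 .08 -.011 0 0 0 0;0 .08 -.011 0 0 0 0;0 .08 -.011 0 0 0 0;0 0 0 0 0 0 0;0 0 0 0 0 0 0;0 0 0 0 0 0 0'
```

```text
t: 11.65
tool_pos: [0.5453, -0.0685, 0.2491]
tool_rot: [[0.991, -0.137, 0.001], [-0.137, -0.991, -0.001], [0.001, 0.001, -1.0]]
contact_force: [-7.9, 0.8, 17.9]
opening: -0.0001
grip_force: 9.8
t: 12.45
tool_pos: [0.5581, -0.07, 0.2486]
tool_rot: [[0.991, -0.136, 0.002], [-0.136, -0.991, -0.0], [0.002, -0.0, -1.0]]
contact_force: [-4.5, 0.4, 13.2]
opening: 0.0002
grip_force: 6.0
```

The drag reached about 8 N with no give, so the wheel is at its stop. Now the dish: rise clear, yaw so the fingers close along x, then lean left.

```bash
python3 -m handwheel '0 0 0 .9 0 0 0;30 0 0 .9 0 0 1;60 0 0 .7 0 0 1;85 0 .9 0 0 0 1;85 0 .9 0 0 0 1;85 0 .9 0 0 0 1;85 0 .9 0 0 0 1;85 0 .9 0 0 0 1';python3 -m handwheel '85 -.4 .95 -.2 0 0 1;85 -.4 .95 -.3 0 0 1;85 -.4 .95 -.5 0 0 1;85 -.4 .95 -.6 0 0 1;85 -.4 .95 -.6 0 0 1;85 -.4 .95 -.6 0 0 1;85 -.4 .95 -.6 0 0 1;85 -.4 0 -.6 0 0 1'; python3 -m handwheel '85 0 0 0 0 0 1;85 0 0 0 -1 0 0;85 0 0 0 -1 0 0;85 0 0 0 -1 0 0;85 0 0 0 -1 0 0;85 0 0 0 -1 0 0;85 0 0 0 -1 0 0;85 0 0 0 0 0 0'
python3 - <<'E'
from h import *
t=cap('top');a=t['color'][:,:,::-1];s=cap('side');b=s['color'][:,:,::-1]
st=robot.read_state();print(st['q'],proj(t,st['tool_pos']),proj(s,st['tool_pos']))
cv2.imwrite('pics/c4.png',np.hstack([cv2.resize(a[190:340,170:500],(660,300),interpolation=2),np.zeros((300,1,3),np.uint8)]))
u=cv2.resize(a[190:310,400:510],(440,480),interpolation=2);w=cv2.resize(b[230:350,220:310],(360,480),interpolation=2)
cv2.imwrite('pics/c4.png',np.hstack([cv2.resize(a[190:350,170:510],(510,240),interpolation=2)*1]+[cv2.resize(b[230:350,220:360],(280,240),interpolation=2)]))
E
```

```text
t: 13.25
tool_pos: [0.5574, 0.0656, 0.3213]
tool_rot: [[0.825, 0.565, -0.001], [0.565, -0.825, 0.0], [-0.001, -0.001, -1.0]]
contact_force: [-0.1, -1.1, -0.9]
opening: 0.0849
grip_force: 0.0
t: 14.05
tool_pos: [0.4594, 0.2685, 0.2009]
tool_rot: [[0.127, 0.992, -0.001], [0.992, -0.127, 0.002], [0.002, -0.002, -1.0]]
contact_force: [-0.5, -0.4, -0.2]
opening: 0.085
grip_force: 0.0
t: 14.85
tool_pos: [0.4598, 0.2661, 0.1987]
tool_rot: [[0.025, 1.0, -0.002], [0.806, -0.021, -0.591], [-0.591, 0.013, -0.807]]
contact_force: [-1.3, 0.3, 0.4]
opening: 0.0851
grip_force: 0.0
[-22.84031182  35.54961704 -39.57584671  78.21968184  38.57622075
 106.47026413 -64.91471509] [273.6 295.2] [266.6 215.9]
```

View pics/c4.png

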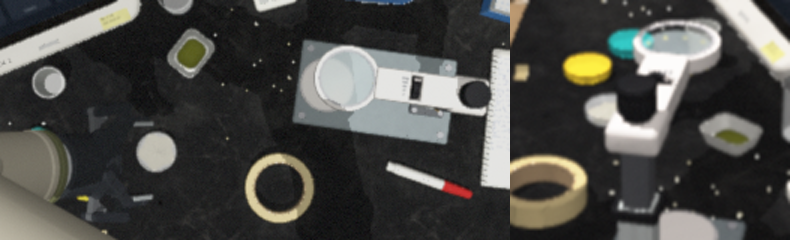

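The gripper leans left over the pale dish, with the fingertips straddling it in x. I go down.

```bash
python3 -m handwheel '85 0 .1 -.8 0 0 0;85 0 0 -.8 0 0 0;85 0 0 -.8 0 0 0;85 0 0 -.8 0 0 0;85 0 0 -.8 0 0 0;85 0 0 -.8 0 0 0;85 0 0 -.7 0 0 0;85 0 0 -.4 0 0 0';python3 -m handwheel '85 0 0 -.25 0 0 0;85 0 0 -.25 0 0 0;85 0 0 -.25 0 0 0;85 0 0 -.2 0 0 0;85 0 0 -.1 0 0 0;85 0 0 0 0 0 0;85 0 0 0 0 0 0;85 0 0 0 0 0 0'
python3 - <<'E'
from h import *
print(robot.read_state()['tool_pos'])
t=cap('top');a=t['color'][:,:,::-1];s=cap('side');b=s['color'][:,:,::-1]
cv2.imwrite('pics/c5.png',np.hstack([cv2.resize(a[260:330,220:320],(500,350),interpolation=2),cv2.resize(b[250:310,220:270],(292,350),interpolation=2)]))
E
```

```text
t: 15.75
tool_pos: [0.4622, 0.2659, 0.0239]
tool_rot: [[0.034, 0.999, -0.001], [0.809, -0.028, -0.587], [-0.587, 0.019, -0.809]]
contact_force: [-0.2, -0.3, -0.1]
opening: 0.0847
grip_force: 0.0
t: 16.55
tool_pos: [0.4618, 0.2675, -0.0053]
tool_rot: [[0.033, 0.999, 0.001], [0.808, -0.026, -0.588], [-0.588, 0.02, -0.809]]
contact_force: [-0.8, -0.1, 9.0]
opening: 0.0851
grip_force: 4.5
[ 0.46179679  0.26746329 -0.00526535]
```

View pics/c5.png

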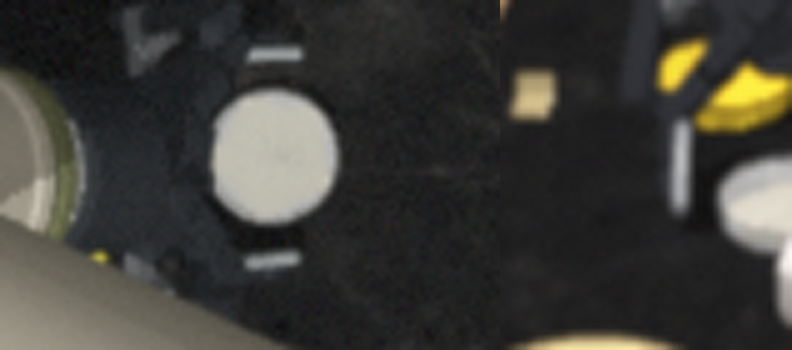

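The pads line up with the dish, but I went a bit low and touched the bench at 9 N. I lift 10 mm and close.

```bash
python3 -m handwheel '85 0 .1 .36 0 0 0;85 0 0 0 0 0 0;70 0 0 0 0 0 0;50 0 0 0 0 0 0;50 0 0 0 0 0 0;50 0 0 0 0 0 0;50 0 0 0 0 0 0;50 0 0 0 0 0 0'
```

```text
t: 17.45
tool_pos: [0.4619, 0.2707, 0.0045]
tool_rot: [[0.033, 0.999, 0.001], [0.809, -0.026, -0.587], [-0.587, 0.02, -0.81]]
contact_force: [-0.1, 2.0, 5.6]
opening: 0.0539
grip_force: 63.1
```

```bash
python3 -m handwheel '50 0 0 .2 0 0 0;50 0 0 .4 0 0 0;50 0 0 .5 0 0 0;50 0 0 .5 0 0 0;50 0 0 .5 0 0 0;50 0 0 0 0 0 0;50 0 0 0 0 0 0;50 0 0 0 0 0 0'
python3 - <<'E'
from h import *
t=cap('top'); s=cap('side')
T=lambda u,v:np.array([250+(u+.5)/3-.5,205+(v+.5)/3-.5]); S=lambda u,v:np.array([235+(u+.5)/3.1-.5,235+(v+.5)/3.1-.5])
from scipy.optimize import least_squares
th=np.linspace(0,2*np.pi,200)
def circ(c,x,y,z,r): return np.array([proj(c,(x+r*np.cos(a),y+r*np.sin(a),z)) for a in th])
def proj(c,p):
    K,R,tt=KRt(c); q=K@(R@np.array(p,float)+tt); return q[:2]/q[2]
def ft(p):
    q=circ(t,*p,.016,.042); return [q[:,0].min()-T(361,0)[0],q[:,1].max()-T(0,180)[1]]
def fs(p):
    q=circ(s,*p,.016,.042); return [q[:,0].max()-S(277,0)[0],q[:,1].min()-S(0,308)[1],q[:,1].max()-S(0,389)[1]]
print(least_squares(ft,[.56,.02],diff_step=1e-3).x); r=least_squares(fs,[.56,.02],diff_step=1e-3); print(r.x,r.fun)
a=t['color'][:,:,::-1];b=s['color'][:,:,::-1]
g=np.hstack([cv2.resize(a[200:320,240:440],(500,300),interpolation=2),cv2.resize(b[250:370,230:350],(300,300),interpolation=2)])
cv2.imwrite('pics/c6.png',g)
st=robot.read_state();print(st['tool_pos'])
E
```

```text
t: 18.25
tool_pos: [0.4615, 0.2699, 0.0667]
tool_rot: [[0.032, 0.999, -0.0], [0.808, -0.026, -0.588], [-0.588, 0.019, -0.809]]
contact_force: [-0.1, -0.1, -0.2]
opening: 0.0539
grip_force: 62.8
[0.56093876 0.01813368]
[0.56205924 0.01888281] [-6.20424225e-04  1.02215792e+00 -9.06065917e-01]
[0.46142159 0.26983708 0.06647425]
```

View pics/c6.png

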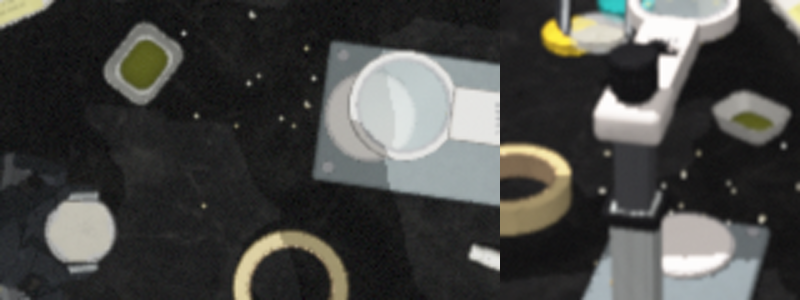

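The dish is held level, and the stage is at about (0.5615, 0.0187). I carry it over with x first, then low in under the lens.

```bash
python3 -m handwheel '50 .67 -.6 0 0 0 0;50 .67 -.6 0 0 0 0;50 .67 -.6 0 0 0 0;50 .67 -.6 0 0 0 0;50 .66 -.6 0 0 0 0;50 0 -.6 0 0 0 0;50 0 -.6 0 0 0 0;50 0 -.6 0 0 0 0';python3 -m handwheel '50 0 0 -.55 0 0 0;50 0 0 -.5 0 0 0;50 0 -.6 0 0 0 0;50 0 -.6 0 0 0 0;50 0 -.6 0 0 0 0;50 0 0 0 0 0 0;50 0 0 0 0 0 0;50 0 0 0 0 0 0'
python3 - <<'E'
from h import *
t=cap('top'); print('dish rel at lift',onz(t,272,292.4,.076)-np.array([.4614,.2698,.0665])); st=robot.read_state(); print(st['tool_pos'],st['q'])
E
```

```text
t: 19.15
tool_pos: [0.5616, 0.1253, 0.0664]
tool_rot: [[0.032, 0.999, -0.001], [0.808, -0.026, -0.588], [-0.588, 0.018, -0.809]]
contact_force: [-0.3, 0.3, -0.9]
opening: 0.0537
grip_force: 62.8
t: 19.95
tool_pos: [0.562, 0.0728, 0.036]
tool_rot: [[0.033, 0.999, 0.001], [0.809, -0.026, -0.587], [-0.587, 0.02, -0.81]]
contact_force: [-0.3, 1.4, 0.1]
opening: 0.0534
grip_force: 62.8
dish rel at lift [-0.0003  0.0101  0.0095]
[0.56197684 0.07307365 0.03595301] [ -6.35370859  41.08036093 -32.78271829  91.47001523  49.18538673
  83.83347263 -58.04885044]
```

```bash
python3 -m handwheel '50 0 -.5 0 0 0 0;50 0 -.5 0 0 0 0;50 0 -.5 0 0 0 0;50 0 -.4 0 0 0 0;50 0 -.25 0 0 0 0;50 0 0 0 0 0 0;50 0 0 0 0 0 0;50 0 0 0 0 0 0';python3 -m handwheel '50 0 0 -.15 0 0 0;50 0 0 -.15 0 0 0;50 0 0 -.1 0 0 0;50 0 0 -.06 0 0 0;50 0 0 -.03 0 0 0;50 0 0 0 0 0 0;50 0 0 0 0 0 0;50 0 0 0 0 0 0'
```

```text
t: 20.8
tool_pos: [0.5619, 0.0087, 0.0357]
tool_rot: [[0.032, 1.0, 0.001], [0.809, -0.025, -0.587], [-0.587, 0.019, -0.81]]
contact_force: [0.3, -0.2, -0.3]
opening: 0.0539
grip_force: 62.8
t: 21.6
tool_pos: [0.562, 0.0077, 0.0211]
tool_rot: [[0.033, 0.999, 0.0], [0.809, -0.026, -0.588], [-0.587, 0.019, -0.809]]
contact_force: [-0.2, -0.4, 0.2]
opening: 0.0536
grip_force: 62.8
```

```bash
python3 -m handwheel '50 0 .03 -.03 0 0 0;50 0 0 -.02 0 0 0;50 0 0 0 0 0 0;50 0 0 0 0 0 0;60 0 0 0 0 0 0;70 0 0 0 0 0 0;85 0 0 0 0 0 0;85 0 0 0 0 0 0';python3 -m handwheel '85 0 0 0 0 0 0;85 0 0 0 0 0 0;85 0 .12 .16 0 0 0;85 0 .25 .34 0 0 0;85 0 .5 .6 0 0 0;85 0 .8 .6 0 0 0;85 0 1 .6 0 0 0;85 0 1 .6 0 0 0'
```

```text
t: 22.4
tool_pos: [0.5618, 0.0087, 0.0193]
tool_rot: [[0.032, 0.999, -0.0], [0.809, -0.026, -0.588], [-0.587, 0.019, -0.809]]
contact_force: [-0.3, -0.2, 0.1]
opening: 0.0853
grip_force: 0.0
t: 23.2
tool_pos: [0.5618, 0.1204, 0.1083]
tool_rot: [[0.033, 0.999, 0.001], [0.809, -0.026, -0.587], [-0.587, 0.02, -0.81]]
contact_force: [0.4, 0.4, 0.6]
opening: 0.0851
grip_force: 0.0
```

```bash
python3 -m handwheel '85 0 1 .5 0 0 0;85 0 1 .5 0 0 0;85 -.5 1 .5 0 0 0;85 -.5 1 .5 0 0 0;85 -.5 1 .5 0 0 0;85 -.5 0 0 0 0 0;85 -.5 0 0 0 0 0;85 0 0 0 0 0 0'
python3 - <<'E'
from h import *
t=cap('top','t9.png'); s=cap('side','s9.png')
for n,c,z in(('top',t,.029),('side',s,.029)):
    q=np.array([proj(c,(.5615+.0305*np.cos(a),.0187+.0305*np.sin(a),z)) for a in np.linspace(0,6.28,60)]);print(n,'expected dish box',q.min(0),q.max(0))
    m=c['color'].astype(int).mean(2)
    x0,y0=(q.min(0)-8).astype(int);x1,y1=(q.max(0)+8).astype(int)
    print('x',x0,'..',x1)
    for y in range(y0,y1,3): print(y,' '.join(f'{int(v):3d}' for v in m[y,x0:x1:2]))
w=proj(t,(.5505,-.069,.25)).astype(int);m=t['color'].astype(int).mean(2);print('wheel',w)
for y in range(w[1]-12,w[1]+12): print(y,' '.join(f'{int(v):3d}' for v in m[y,w[0]-9:w[0]+9]))
E
```

```text
t: 24.0
tool_pos: [0.4848, 0.2708, 0.1826]
tool_rot: [[0.029, 1.0, 0.002], [0.81, -0.022, -0.587], [-0.586, 0.018, -0.81]]
contact_force: [0.8, 0.5, -0.7]
opening: 0.0851
grip_force: 0.0
top expected dish box [375.3 232.5] [402.1 259.3]
x 367 .. 410
224  26  27  90 110 114 121 111 111 112 113 126 191 225 217 205 194 184 195 196 197 201 217
227  30  30  96 112 113 117 113 112 114 174 226 211 191 181 177 179 179 193 196 196 198 196
230  29  29  99 111 111 113 123 145 190 223 198 199 199 195 192 182 180 192 197 198 199 198
233  26  43 108 113 132 161 174 177 226 199 210 211 207 205 201 199 193 186 198 199 198 200
236  29  57 109 150 172 174 187 219 207 204 207 209 210 207 207 207 202 201 201 201 200 201
239  35  81 133 172 175 197 167 227 200 206 207 207 207 208 208 208 210 203 216 201 200 200
242  37  96 149 175 189 208 155 224 195 207 208 208 208 209 209 210 208 208 219 208 201 200
245  40 105 164 176 184 188 159 226 197 206 207 207 208 209 211 211 217 210 208 217 200 199
248  47 111 164 177 182 187 181 219 214 203 209 210 210 210 211 210 209 208 207 217 200 198
251  64 107 152 174 17
[... 2789 characters left out ...]
 228 228 228 228
250 215 226 221 132  40  28  45  44  44  59 113 198 225 227 228 228 227 228
251 225 226 219 124  33  25  38  38  37  55 122 204 225 228 228 228 228 227
252 224 227 215 119  34  32  37  35  39  60 128 208 225 228 228 227 227 227
253 226 227 209 113  37  41  39  38  41  72 133 210 226 227 228 228 228 228
254 227 224 187  94  39  40  46  37  46  94 149 214 226 228 227 227 228 227
255 228 224 185 101  61  56  53  52  73 112 166 218 227 228 228 227 228 227
256 228 224 192 156 143 137 131 123 127 134 183 222 227 228 228 228 227 228
257 217 217 217 216 218 215 212 201 189 182 201 223 227 227 227 227 227 228
258 164 170 183 191 207 213 215 214 216 217 220 222 225 227 227 227 227 227
```

The white line sits about 46° past the top, so the wheel is at its stop. The dish's outline matches the stage centre to within 1–2 mm, and the robot is clear.

```bash
python3 -c "
from station import robot
print(robot.close_job())"
```

```text
the job is handed in; nothing more can be done
None
```

I handed the job in at about 24 s of the 69 s allowed, with no verdict returned: the head held against force both ways at the middle hole (the button itself was out of camera view), the lamp wheel is at its stop, and the dish lies on the stage within about 2 mm of centre by the side camera.

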